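Turn the open quarter-turn lock home with the blade key

ROBOT

A 7-joint arm with a two-finger parallel gripper is mounted at the origin on the work surface. World frame = base frame: x ahead of the robot, y to its left, z up, the work surface at z = 0. Lengths are in m, angles in rad, forces in N, time in s.
With the tool pointing down it reaches from about 0.4 to 0.875 m from the base axis. Payload 4.4 kg.
Tool frame: the origin (TCP) lies at the very end of the fingers, on their centre line; the grasp point (between the pads) lies tcp_to_grasp behind it (tcp_to_grasp is the distance from the TCP to the grasp point, in m); y points along the fingers, z is the direction in which the jaws open and shut, and the axes are right-handed (so a half turn about y gives the same grasp; the last joint's range is limited). The gripper opens to 85 mm and grips with 20 to 120 N. Pads are 22 mm wide; open, the fingers measure 114 mm over their backs; the gripper's body (76 mm by 85 mm) begins 54 mm behind the grasp point. The pads swing forward as they close: fully open they stand 13 mm farther back than shut.
Start: joints at [1.264, 0.628, 0.038, 1.517, -0.027, 0.996, -0.02], TCP at [0.155, -0.631, 0.231] pointing down, gripper open.
Joint ranges: [-3.06, 3.06], [-0.37, 2.12], [-1.25, 1.32], [0.18, 2.47], [-1.1, 4.24], [0.23, 1.98], [-2.94, 2.94]. Speed limits (rad/s): [2.57, 2.57, 3.14, 3.14, 3.14, 3.14, 3.14].

INTERFACE

Orientations are given as a rotation vector (axis times angle).
In Python, from station import * gives the robot as it stands.
- The arm moves only by the tool play_rows, never from a script. Its argument "plan" is a list of rows, each a list of 7 numbers: the closure, from 0 (fully open) to 1 (shut), then the shift along the tool's x, y, z in mm, then the turn, a rotation vector about the tool's x, y, z in rad. A call has 1 to 20 rows; each row is the pose to reach, as a shift and turn from the pose measured when the call began, along the tool's axes at that moment; what a row does not reach only later rows make up. A row lasts 1/8 s, in which the tool goes at most 62.5 mm and 10.7 degrees, less where a joint would pass 70% of its speed; a pose out of reach is approached as far as the arm can. A call with a gripper value outside its range is refused whole. The fingers move at their own pace and stop on an object; "squeeze" is the grip in N (left out, the last holds). Time passes only in rows, so rows that repeat a pose let the fingers close. It gives the time, the measured TCP pose, the force and the opening at its end, in the units of the state.
- state(): the state, without advancing time (a new reading comes with each control period).
- capture(name): name is "side" or "top" or "wrist"; returns the picture (480x640x3 uint8, blue, green, red); there is no depth.
- camera_params(name): a dict with "intrinsics" (3x3 intrinsics, pixels), "dist" ([k1, k2, p1, p2, k3] as OpenCV has them; the pictures are not rectified), "cam_to_world" (4x4, takes a point from camera to world coordinates); the wrist camera has in their place "T_tool_cam" (4x4, takes a point from camera to tool coordinates, whose origin is the TCP and whose axes are the tool frame's). Camera axes: x right, y down, z forward; pixel columns grow to the right and rows downward; lengths in m; the calibration is good to about 2 mm. A picture is of the moment at which its call begins: read the wrist's pose just before it. camera_params takes no time and is no camera call.
- job_done(): hands the job in, once; it reports no verdict.
The state is a dict: "time": time; "qpos": joint angles; "qvel": joint speeds; "joint_efforts": joint torques, N m; "position": TCP position; "tool_rot": TCP orientation; "force": force on the tool from outside, world axes, zero at the start; "torque": the same for the moment, N m; "opening": opening from 0.0 (shut) to 1.0 (fully open).
Only numpy, scipy, OpenCV 4.12 (cv2) and the standard library are available. Lean on these libraries where they do the work, as an engineer would, in place of code of your own. Each camera call takes 0.05 s, during which the arm holds its last target.

TASK

One of the two slotted quarter-turn locks on the wooden turntable is still open. Take the blade key out of its wooden holder, set the blade fully down in that lock's slot and turn it gently clockwise until it stops, then stand the key back in its holder, fully down, and let go. Use light force throughout, and leave the other lock and everything else as it is.

Things in the scene. Friction and masses are not known exactly. Their poses are not given: they have to be found in the camera images.
- lock_a_centre (a point): The open lock: centre of its fixed ring, at the level of the disc's top face (49 mm above the table), z up. The turning disc (40 mm across) has a slot 5.5 mm wide and 8 mm deep straight across it through its centre, open at both ends. At joint value 0 the slot lies along x; it turns clockwise from there. The disc is NOT centred in the ring (see lock_a).
- lock_a_cam (a joint): Turning angle of the open lock's disc, rad: grows clockwise seen from above; 0 fully open, 1.57 the solid end stop (locked). It starts between 0 and 0.3, turns about the disc's vertical centre axis against a steady friction of about 0.10 N m and stays where it is left. Turning on against the stop with more than about 0.5 N m would damage it.
- lock_b_centre (a point): The other lock, looking the same, already locked: to be left so. Point and axes as for the open lock. Either lock may stand at either end of the turntable; the open one is the one whose slot does not point at the two ribs on its ring.
- lock_b_cam (a joint): Turning angle of the other lock's disc, rad, as above; it starts at its locked end, 1.54 to 1.57.
- key_grip (a point): Blade key, 70 to 140 g, upright in its holder: centre of its black grip, a flat block 30 mm (x) by 14 mm (y) by 42 mm high (z up), to be pinched across the 14 mm (y). Right below the grip is a collar 42 by 22 mm, 5 mm thick, underside 26 mm below this point; then the steel blade, 26 mm wide (x) and 3 mm thick (y), ending 52 mm below this point.
- key_tip (a point): Middle of the lower end of the key's blade, 52 mm below the grip's centre; axes as the key's.
- holder_mouth (a point): The key's fixed wooden holder, a block 70 (x) by 64 (y) mm, 40 mm high: centre of the pocket's mouth in its top. The pocket is 34 mm (x) by 11 mm (y), 32 mm deep. With the key home its collar rests on the block's top, the blade's width along x (either way round) and the grip's centre 26 mm above this point.
- board: Round pine turntable, fixed to the table: a board 280 mm across and 18 mm thick with a concentric disc 176 mm across on it, top at 34 mm. Origin at the centre of its underside. The two locks stand 48 mm either side of its centre.
- pencil_cup: White open cup, 72 mm across, 90 mm high, origin under its centre; bystander that stands at the other side of the turntable from the holder.
- jar: Small screw jar, 34 mm across, 30 mm high, standing on the rim of the turntable (outside its top disc), origin under its centre; bystander.
- screwdriver: Screwdriver lying on the table; bystander.
- pencil: Carpenter's pencil, 170 mm long, lying on the table; bystander.
- offcut: Plywood offcut 110 x 50 x 18 mm; bystander.
- bracket: Steel angle bracket, 60 mm high; bystander.
- glue: White glue bottle, 48 mm across, 120 mm high; bystander.
- key: The blade key as a whole; origin at the middle of the blade's lower end, axes as above.
- lock_a: Fixed dark ring of the open lock, 64 mm outside, 52 mm inside, 9 mm high; origin on its underside; ribs at +y and -y that the slot points at when locked. The disc stands 6 mm above the ring and floats in it: it sits up to 5 mm off centre in x and in y, held by friction (6 N sideways shifts it): find the slot by feel. Pressed down it gives 4 mm (2 N rising to 10 N), then is solid.
- lock_b: Fixed ring of the other lock, likewise.
- holder: The holder's wooden block, origin at the centre of its underside, axes as above.
Mind the look-alikes: they are no part of the job. There is more than one size of the key; the job needs the smaller.

How it is judged:
By the outcome, as a careful person would: the job done as asked, in the order asked, and still so for the second after the job is handed in, with the robot touching nothing.
It also fails if it takes over 72 s, if anything falls off the work surface, if the arm or the gripper's body presses on something with over 40 N, if the wrist force passes 120 N, or if a joint passes its speed limit or range.

## Working session

There is one attempt and no reset: what is moved stays moved. The work goes in short steps, Python scripts to look and compute and a tool call to move; the robot and the scene stay as the last step left them, time stands still between calls to the robot, and variables do not carry over. Pictures are saved under pics/ and viewed, and the job is handed in when it is done.

Besides the shell and the picture viewer there is one more tool, called after ">>>" by a JSON object that holds its "method" and its "body". play_rows: Moves the arm, as the interface text tells. Its arguments: {"type":"object","properties":{"plan":{"type":"array"},"squeeze":{"type":"number"}},"required":["plan"]}

```bash
ls; mkdir -p pics; python3 - <<'E'
from station import *
import cv2,numpy as np
s=state()
for k,v in s.items(): print(k,np.round(v,4))
for n in("side","top","wrist"):
    p=camera_params(n); print(n,{k:np.round(v,4).tolist() for k,v in p.items()})
    cv2.imwrite(f"pics/{n}0.png",capture(n))
E
```

```text
pics
time 0.0
qpos [ 1.2642  0.6293  0.0384  1.5184 -0.027   0.9963 -0.02  ]
qvel [-0.0006  0.0009  0.0004  0.0016  0.0012  0.0001  0.0026]
joint_efforts [ 2.00000e-04 -5.63399e+01  1.22640e+00 -1.93442e+01  1.11000e-02
  1.08000e-02 -0.00000e+00]
position [ 0.1549 -0.6306  0.2304]
tool_rot [-0.2536  2.0956 -2.0917]
force [ 0.9676 -0.405  -0.0355]
torque [-0.0273 -0.0272  0.0129]
opening 0.9984
side {'intrinsics': [[435.5488, 0.0, 314.023], [0.0, 435.5488, 231.692], [0.0, 0.0, 1.0]], 'dist': [0.0162, 0.0, 0.0, 0.0, 0.0], 'cam_to_world': [[-0.8376, -0.388, 0.3844, 0.1875], [-0.5461, 0.6098, -0.5744, 0.5788], [-0.0115, -0.6911, -0.7227, 0.7373], [0.0, 0.0, 0.0, 1.0]]}
top {'intrinsics': [[514.0827, 0.0, 324.2422], [0.0, 514.0827, 234.0284], [0.0, 0.0, 1.0]], 'dist': [0.0312, 0.0, 0.0, 0.0, 0.0], 'cam_to_world': [[0.0115, -0.9902, 0.1392, 0.3343], [-0.9999, -0.012, -0.0031, 0.0311], [0.0047, -0.1391, -0.9903, 1.3997], [0.0, 0.0, 0.0, 1.0]]}
wrist {'intrinsics': [[357.4076, 0.0, 318.7984], [0.0, 357.4076, 233.7299], [0.0, 0.0, 1.0]], 'dist': [-0.0171, 0.0, 0.0, 0.0, 0.0], 'T_tool_cam': [[0.0011, 0.9512, 0.3087, -0.08], [-0.0003, -0.3087, 0.9512, -0.142], [1.0, -0.0012, -0.0001, -0.0003], [0.0, 0.0, 0.0, 1.0]]}
```

View pics/side0.png

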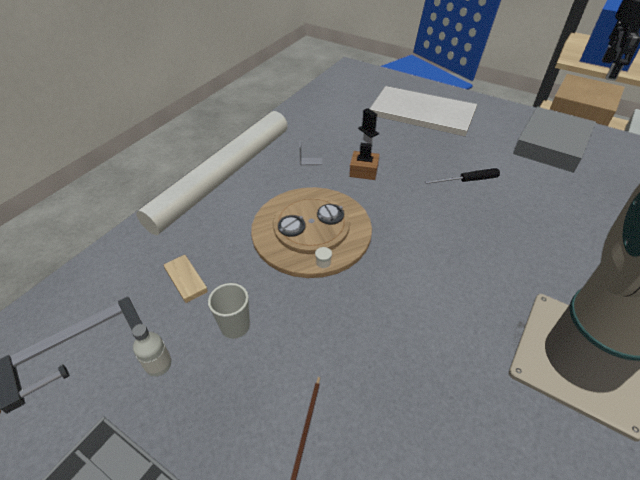

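View pics/top0.png

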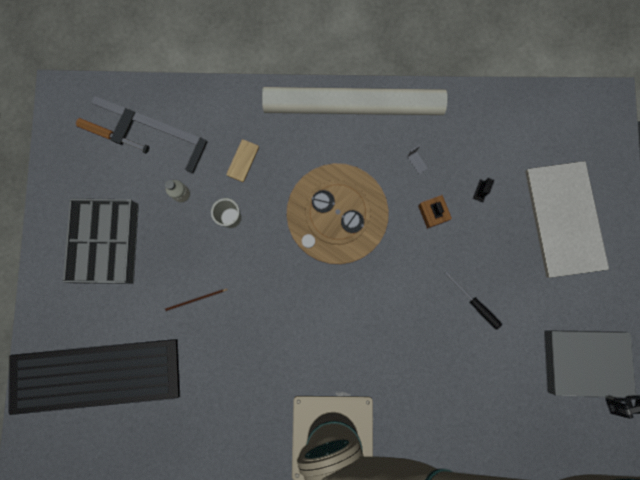

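```bash
python3 - <<'E'
import cv2,numpy as np
t=cv2.imread("pics/top0.png");s=cv2.imread("pics/side0.png")
a=cv2.resize(t[150:270,280:510],None,fx=3.4,fy=3.4,interpolation=cv2.INTER_CUBIC)
b=cv2.resize(s[100:280,240:420],None,fx=3.3,fy=3.3,interpolation=cv2.INTER_CUBIC)
cv2.imwrite("pics/ta.png",a);cv2.imwrite("pics/sa.png",b)
E
```

```text
(no output)
```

View pics/ta.png

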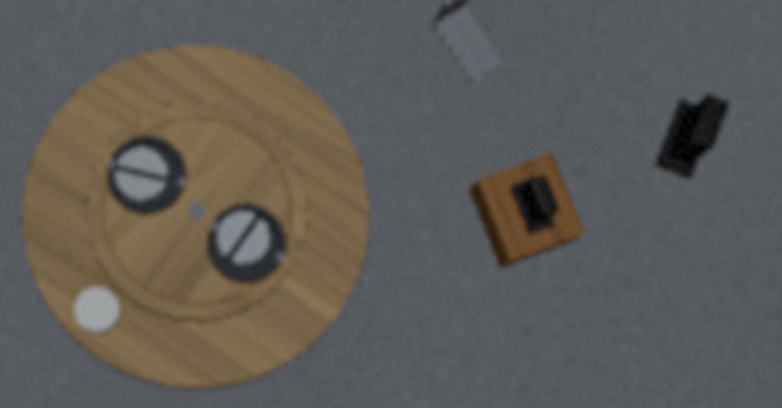

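View pics/sa.png

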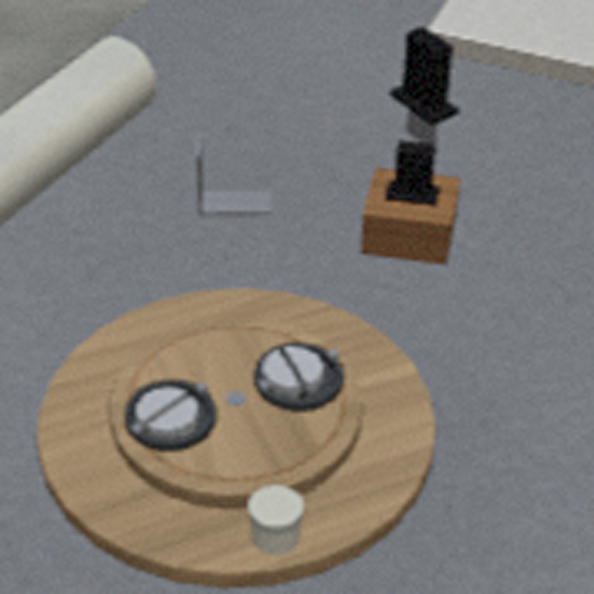

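```bash
cat > h.py <<'E'
from station import *
import cv2,numpy as np
from scipy.spatial.transform import Rotation as R
def cam(n,s=None):
    p=camera_params(n)
    if n=="wrist":
        T=np.eye(4);T[:3,:3]=R.from_rotvec(s["tool_rot"]).as_matrix();T[:3,3]=s["position"]
        return p["intrinsics"],p["dist"],T@p["T_tool_cam"]
    return p["intrinsics"],p["dist"],np.array(p["cam_to_world"])
def ray(c,uv,z):
    K,d,T=c
    q=cv2.undistortPoints(np.array(uv,float).reshape(-1,1,2),np.array(K,float),np.array(d,float)).reshape(-1,2)
    r=np.c_[q,np.ones(len(q))]@T[:3,:3].T
    o=T[:3,3]
    return o+r*((z-o[2])/r[:,2])[:,None]
def proj(c,P):
    K,d,T=c;I=np.linalg.inv(T)
    return cv2.projectPoints(np.array(P,float).reshape(-1,3),cv2.Rodrigues(I[:3,:3])[0],I[:3,3],np.array(K,float),np.array(d,float))[0].reshape(-1,2)
def toolmove(s,P,Rw):
    """shift mm & rotvec in the tool's frame to reach TCP P, rot matrix Rw"""
    R0=R.from_rotvec(s["tool_rot"]).as_matrix()
    return np.round(R0.T@(np.array(P)-s["position"])*1000,1),np.round(R.from_matrix(R0.T@Rw).as_rotvec(),4)
def down(a):
    """tool y down, tool z (jaw direction) horizontal at angle a in world"""
    z=np.array([np.cos(a),np.sin(a),0]);y=np.array([0,0,-1.]);x=np.cross(y,z)
    return np.c_[x,y,z]
E
python3 - <<'E'
from h import *
c=cam("top")
def P(u,v,z): 
    return ray(c,[(280+(u+.5)/3.4-.5,150+(v+.5)/3.4-.5)],z)[0].round(4)
print("board ctr",P(196,210,.034)); print("A",P(245,241,.049),"ribs",P(213,227,.043),P(282,257,.043)); print("B",P(145,175,.049))
for q in [(473,187),(552,155),(582,237),(503,265)]: print("holder",P(*q,.04))
print("grip",P(540,203,.087)); 
s=state();print(R.from_rotvec(s["tool_rot"]).as_matrix().round(3))
print({k for k in dir(__import__('station')) if k[0]!='_'}, camera_params("wrist")["T_tool_cam"])
E
```

```text
board ctr [ 0.5883 -0.0077  0.034 ]
A [ 0.5613 -0.0458  0.049 ] ribs [ 0.5732 -0.0209  0.043 ] [ 0.5499 -0.0753  0.043 ]
B [0.613  0.0331 0.049 ]
holder [ 0.6083 -0.2266  0.04  ]
holder [ 0.6349 -0.2896  0.04  ]
holder [ 0.5692 -0.3119  0.04  ]
holder [ 0.5461 -0.2494  0.04  ]
grip [ 0.587  -0.2686  0.087 ]
[[-0.971 -0.     0.238]
 [-0.238  0.001 -0.971]
 [ 0.    -1.    -0.002]]
{'camera_params', 'capture', 'job_done', 'tcp_to_grasp', 'IKError', 'state'} [[ 1.13160867e-03  9.51169241e-01  3.08667772e-01 -8.00081697e-02]
 [-2.64573470e-04 -3.08667674e-01  9.51169910e-01 -1.41973732e-01]
 [ 9.99999325e-01 -1.15801742e-03 -9.76368686e-05 -3.03773976e-04]
 [ 0.00000000e+00  0.00000000e+00  0.00000000e+00  1.00000000e+00]]
```

```bash
python3 - <<'E'
from h import *
s=state();print(tcp_to_grasp)
print(toolmove(s,[.561,-.046,.16],down(np.radians(-40))))
print(toolmove(s,[.589,-.269,.19],down(np.radians(-70.7))))
E
```

```text
0.0187
(array([-533.8,   71.3, -470.9]), array([ 1.500e-03, -6.319e-01, -5.000e-04]))
(array([-507.9,   40.9, -247.7]), array([ 0.0015, -0.096 , -0.0001]))
```

>>> {"method": "play_rows", "body": {"plan": [[0,-534,71,-471,0,-0.63,0],[0,-534,71,-471,0,-0.63,0],[0,-534,71,-471,0,-0.63,0],[0,-534,71,-471,0,-0.63,0],[0,-534,71,-471,0,-0.63,0],[0,-534,71,-471,0,-0.63,0],[0,-534,71,-471,0,-0.63,0],[0,-534,71,-471,0,-0.63,0],[0,-534,71,-471,0,-0.63,0],[0,-534,71,-471,0,-0.63,0],[0,-534,71,-471,0,-0.63,0],[0,-534,71,-471,0,-0.63,0],[0,-534,71,-471,0,-0.63,0],[0,-534,71,-471,0,-0.63,0],[0,-534,71,-471,0,-0.63,0],[0,-534,71,-471,0,-0.63,0]]}}

```text
time: 2.15
position: [0.5608, -0.0473, 0.1605]
tool_rot: [-0.791, 1.706, -1.704]
force: [0.2, 0.5, 0.4]
opening: 0.998
```

```bash
python3 - <<'E'
from h import *
import pickle
s=state();im=capture("wrist");cv2.imwrite("pics/w1.png",im);pickle.dump(s,open("w1.pkl","wb"))
print(s["time"],s["position"],s["tool_rot"],s["qpos"])
E
```

```text
2.15 [ 0.56078642 -0.04725292  0.16049906] [-0.79078587  1.70566332 -1.70376741] [ 0.11212809  0.5950255  -0.11791924  1.83410782  0.09891057  0.71848008
 -0.76230188]
```

View pics/w1.png

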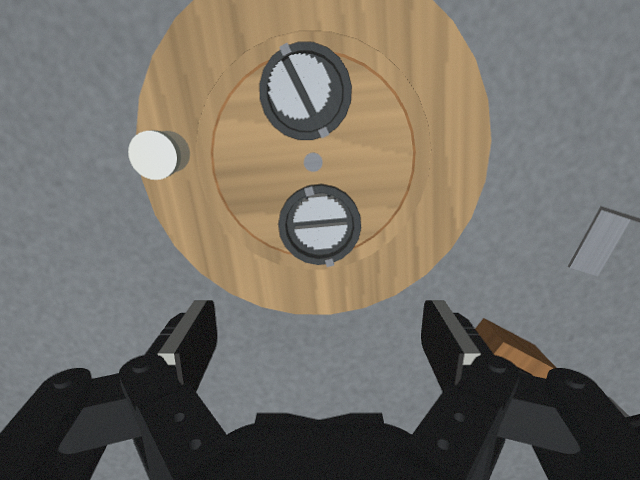

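```bash
python3 - <<'E'
from h import *
import pickle
s=pickle.load(open("w1.pkl","rb"));im=cv2.imread("pics/w1.png");c=cam("wrist",s)
g=im[170:280,265:375]
hsv=cv2.cvtColor(g,cv2.COLOR_BGR2HSV)
cv2.imwrite("pics/w1c.png",cv2.resize(g,None,fx=5.4,fy=5.4,interpolation=cv2.INTER_NEAREST))
off=np.array([265,170])
def norm(m):
    k=cv2.morphologyEx(m,cv2.MORPH_OPEN,np.ones((2,2),np.uint8));return k
# disc: bright low sat
V=hsv[...,2];S=hsv[...,1]
disc=((V>140)&(S<50)).astype(np.uint8)
n,l,st,ce=cv2.connectedComponentsWithStats(disc)
for i in range(1,n):
    if st[i][4]>15: print("bright comp",st[i],ce[i]+off, ray(c,[ce[i]+off],.049)[0].round(4))
ys,xs=np.nonzero(disc); 
big=[i for i in range(1,n) if st[i][4]>300]
pts=np.argwhere(np.isin(l,big))[:,::-1]+off
W=ray(c,pts,.049)[:,:2]
hull=cv2.convexHull(W.astype(np.float32)).reshape(-1,2)
print("disc mincircle",cv2.minEnclosingCircle(W.astype(np.float32)), W.mean(0))
dark=((V<95)&(S<120)).astype(np.uint8)
n,l,st,ce=cv2.connectedComponentsWithStats(dark)
i=1+np.argmax(st[1:,4]);pts=np.argwhere(l==i)[:,::-1]+off
W=ray(c,pts,.043)[:,:2]
print("ring circle",cv2.minEnclosingCircle(W.astype(np.float32)),st[i])
E
```

```text
bright comp [40 17  9  9 51] [308.82352941 191.33333333] [ 0.5747 -0.02    0.049 ]
bright comp [ 28  26  54  26 959] [318.72471324 209.79457769] [ 0.5713 -0.035   0.049 ]
bright comp [ 30  55  52  25 888] [321.27815315 235.80630631] [ 0.5598 -0.0515  0.049 ]
bright comp [61 89  8  8 47] [329.17021277 262.82978723] [ 0.5504 -0.072   0.049 ]
disc mincircle ((0.5653665065765381, -0.04325317218899727), 0.020942064002156258) [ 0.56574136 -0.04292286]
ring circle ((0.5628917813301086, -0.04577150568366051), 0.03184698522090912) [  14   14   82   81 2900]
```

View pics/w1c.png

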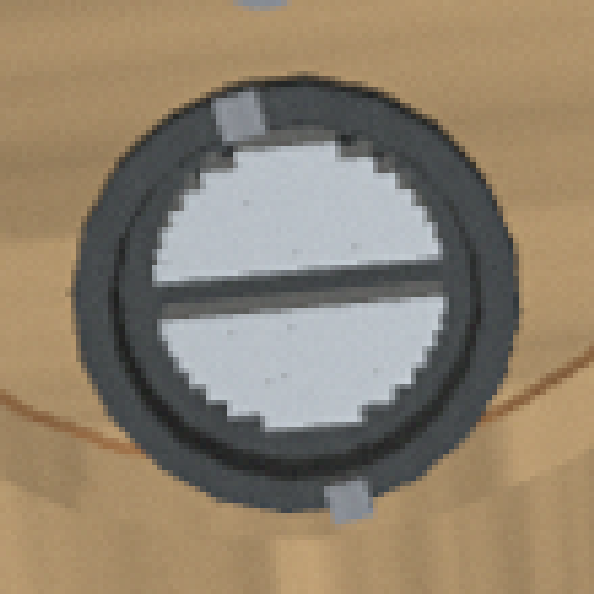

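```bash
python3 - <<'E'
from h import *
import pickle
s=pickle.load(open("w1.pkl","rb"));im=cv2.imread("pics/w1.png");c=cam("wrist",s)
hsv=cv2.cvtColor(im,cv2.COLOR_BGR2HSV);d=(hsv[...,2]>140)&(hsv[...,1]<50)
up=[];lo=[]
for u in range(297,345):
    col=d[195:250,u]; ys=np.nonzero(col)[0]+195
    gap=np.where(np.diff(ys)>3)[0]
    if len(gap)==1: up.append((u,ys[gap[0]]+.5)); lo.append((u,ys[gap[0]+1]-.5))
L=[]
for e in(up,lo):
    W=ray(c,e,.049)[:,:2]; m=W.mean(0);v=np.linalg.svd(W-m)[2][0];v*=np.sign(v[0])
    print(m.round(4),np.degrees(np.arctan2(v[1],v[0])).round(2),len(e));L.append((m,v))
v=L[0][1]+L[1][1];v/=np.linalg.norm(v);n=np.array([-v[1],v[0]])
print("width",n@(L[0][0]-L[1][0]))
mid=(n@L[0][0]+n@L[1][0])/2
D=np.array([.5655,-.0431]);print("disc ctr off midline mm",1e3*(n@D-mid),"ang",np.degrees(np.arctan2(v[1],v[0])))
print("ctr on midline",D-n*(n@D-mid))
E
```

```text
[ 0.5677 -0.0416] -34.79 47
[ 0.5642 -0.0457] -34.77 47
width 0.005423359570826614
disc ctr off midline mm 0.19470898554835303 ang -34.78053245837466
ctr on midline [ 0.56538893 -0.04325992]
```

```bash
python3 - <<'E'
from h import *
s=state()
print(toolmove(s,[.589,-.269,.20],down(np.radians(-70.7))))
E
```

```text
(array([151.4, -39.8, 164.7]), array([ 1.100e-03,  5.323e-01, -5.000e-04]))
```

>>> {"method": "play_rows", "body": {"plan": [[0,0,-40,0,0,0,0],[0,151,-40,165,0,0.532,0],[0,151,-40,165,0,0.532,0],[0,151,-40,165,0,0.532,0],[0,151,-40,165,0,0.532,0],[0,151,-40,165,0,0.532,0],[0,151,-40,165,0,0.532,0],[0,151,-40,165,0,0.532,0]]}}

```text
time: 3.2
position: [0.5897, -0.2668, 0.2003]
tool_rot: [-0.349, 2.04, -2.035]
force: [0.0, 0.2, -0.3]
opening: 1.001
```

```bash
python3 - <<'E'
from h import *
import pickle
s=state();im=capture("wrist");cv2.imwrite("pics/w2.png",im);pickle.dump(s,open("w2.pkl","wb"))
print(s["time"],s["position"],s["tool_rot"],s["qpos"],s["qvel"])
E
```

```text
3.2 [ 0.58971539 -0.26678698  0.20029015] [-0.34911374  2.03959535 -2.03456124] [ 0.36942314  0.65649791  0.022419    1.5574632  -0.0197541   0.92901693
 -0.83217193] [-0.00294496 -0.00147794  0.0047596  -0.00316661  0.00311093  0.00237144
  0.00192895]
```

View pics/w2.png

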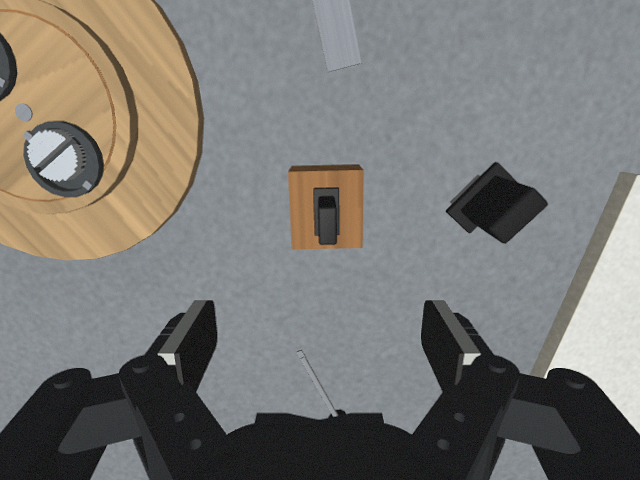

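```bash
python3 - <<'E'
from h import *
import pickle
s=pickle.load(open("w2.pkl","rb"));im=cv2.imread("pics/w2.png");c=cam("wrist",s)
g=im[155:260,280:375]
cv2.imwrite("pics/w2c.png",cv2.convertScaleAbs(cv2.resize(g,None,fx=5.6,fy=5.6,interpolation=cv2.INTER_CUBIC),alpha=1.6,beta=20))
hsv=cv2.cvtColor(im,cv2.COLOR_BGR2HSV)
m=((hsv[...,1]>110)&(hsv[...,2]>60)&(hsv[...,0]<20)).astype(np.uint8);m[:, :270]=0
n,l,st,ce=cv2.connectedComponentsWithStats(m);i=1+np.argmax(st[1:,4]);print(st[i])
cn,_=cv2.findContours((l==i).astype(np.uint8),cv2.RETR_EXTERNAL,cv2.CHAIN_APPROX_NONE)
p=max(cn,key=cv2.contourArea).reshape(-1,2)
# top-face bounds: left/right/bottom edges
print(cv2.approxPolyDP(p.reshape(-1,1,2),4,True).reshape(-1,2).tolist())
E
```

```text
[ 289  165   74   84 4634]
[[358, 165], [290, 169], [292, 248], [361, 247]]
```

View pics/w2c.png

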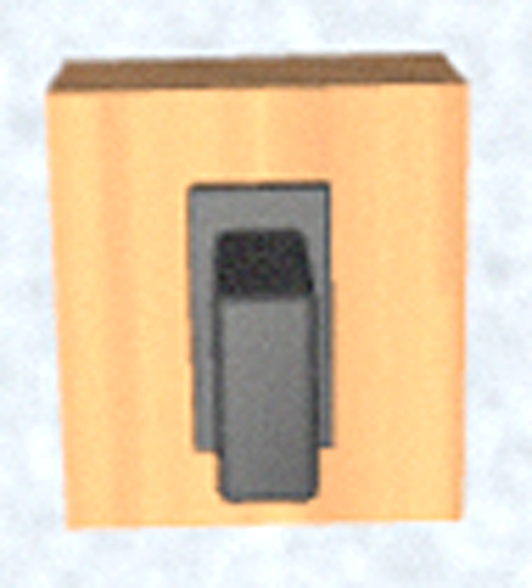

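```bash
python3 - <<'E'
from h import *
import pickle
s=pickle.load(open("w2.pkl","rb"));c=cam("wrist",s)
def P(q,z): return ray(c,[(280+(u+.5)/5.6-.5,155+(v+.5)/5.6-.5) for u,v in q],z)
for n,q,z in(("holder",[(48,90),(466,82),(463,522),(68,527)],.04),("collar",[(190,184),(330,182),(334,447),(196,450)],.045),("grip",[(217,297),(316,295),(318,500),(220,502)],.087)):
    w=P(q,z); e1=(w[1]-w[0]+w[2]-w[3])[:2]/2; e2=(w[3]-w[0]+w[2]-w[1])[:2]/2
    print(n,w.mean(0).round(4),"sizes",np.linalg.norm(e1).round(4),np.linalg.norm(e2).round(4),"ang",np.degrees(np.arctan2(e1[1],e1[0])).round(1),np.degrees(np.arctan2(e2[1],e2[0])).round(1))
print(down(np.radians(-70.7)).round(3),R.from_rotvec(s["tool_rot"]).as_matrix().round(3))
E
```

```text
holder [ 0.5948 -0.2712  0.04  ] sizes 0.0632 0.0702 ang -69.6 -159.2
collar [ 0.5952 -0.2712  0.045 ] sizes 0.0213 0.0419 ang -69.5 -159.2
grip [ 0.5948 -0.2713  0.087 ] sizes 0.0131 0.0285 ang -69.4 -159.5
[[-0.944  0.     0.331]
 [-0.331  0.    -0.944]
 [-0.    -1.     0.   ]] [[-0.943 -0.     0.333]
 [-0.333  0.002 -0.943]
 [-0.001 -1.    -0.002]]
```

```bash
python3 - <<'E'
from h import *
s=state()
print(toolmove(s,[.595,-.2712,.049],down(np.radians(-69.5))))
E
```

```text
(array([ -3.4, 151.4,   6. ]), array([ 0.002 , -0.0182, -0.0006]))
```

>>> {"method": "play_rows", "body": {"plan": [[0,-3.4,40,6,0.002,-0.018,0],[0,-3.4,80,6,0.002,-0.018,0],[0,-3.4,120,6,0.002,-0.018,0],[0,-3.4,140,6,0.002,-0.018,0],[0,-3.4,151,6,0.002,-0.018,0],[0,-3.4,151,6,0.002,-0.018,0],[0,-3.4,151,6,0.002,-0.018,0]], "squeeze": 35}}

```text
time: 4.12
position: [0.596, -0.2716, 0.0508]
tool_rot: [-0.363, 2.024, -2.027]
force: [0.3, 0.1, 0.7]
opening: 1.002
```

```bash
python3 - <<'E'
from h import *
s=state();print(s["position"],s["force"],s["torque"])
print(toolmove(s,[.595,-.2712,.049],down(np.radians(-69.5))))
cv2.imwrite("pics/w3.png",capture("wrist"))
E
```

```text
[ 0.59597041 -0.27163342  0.05076993] [0.32012658 0.1170816  0.67893213] [ 0.04800458 -0.0154381  -0.01285476]
(array([ 0.8,  1.8, -0.7]), array([-0.0017, -0.0003, -0.0024]))
```

View pics/w3.png

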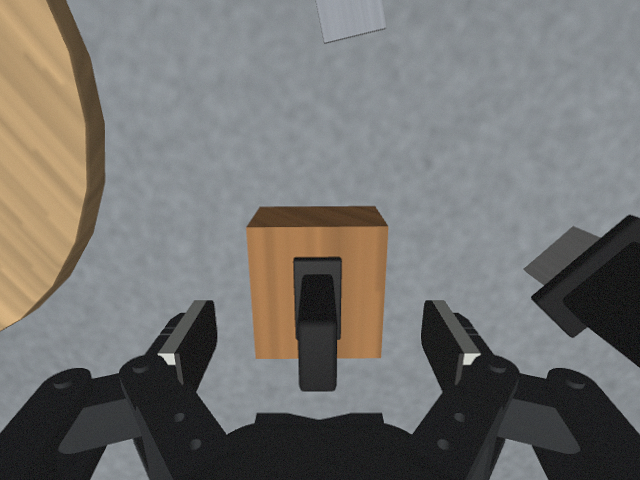

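```bash
python3 - <<'E'
from h import *
s=state();c=cam("wrist",s);Rm=R.from_rotvec(s["tool_rot"]).as_matrix()
for y in(-.026,-.013,0):
  for x in(-.011,.011):
    print(y,x,proj(c,[s["position"]+Rm@np.array([x,y,.0425])]).round(0))
E
```

```text
-0.026 -0.011 [[435. 314.]]
-0.026 0.011 [[429. 364.]]
-0.013 -0.011 [[425. 298.]]
-0.013 0.011 [[420. 344.]]
0 -0.011 [[416. 283.]]
0 0.011 [[412. 327.]]
```

>>> {"method": "play_rows", "body": {"plan": [[0,0.5,3,-0.5,-0.002,0,-0.002],[0,0.5,3,-0.5,-0.002,0,-0.002],[0.6,0.5,3,-0.5,-0.002,0,-0.002],[0.7,0.5,3,-0.5,-0.002,0,-0.002],[1,0.5,3,-0.5,-0.002,0,-0.002],[1,0.5,3,-0.5,-0.002,0,-0.002],[1,0.5,3,-0.5,-0.002,0,-0.002],[1,0.5,3,-0.5,-0.002,0,-0.002],[1,0.5,3,-0.5,-0.002,0,-0.002],[1,0.5,3,-0.5,-0.002,0,-0.002]], "squeeze": 35}}

```text
time: 5.42
position: [0.5953, -0.2714, 0.0478]
tool_rot: [-0.366, 2.027, -2.026]
force: [-0.0, 0.0, 0.4]
opening: 0.161
```

```bash
python3 - <<'E'
from h import *
s=state();print(s["position"],s["force"],s["torque"],s["opening"]*85)
print(toolmove(s,[.595,-.2712,.049],down(np.radians(-69.5))))
E
```

```text
[ 0.59533804 -0.27135936  0.04783168] [-0.00539344  0.02702546  0.36016703] [-0.02388358 -0.02241157 -0.01194216] 13.70835026939918
(array([ 0.3, -1.2, -0.3]), array([ 0.0002, -0.0003, -0.0005]))
```

>>> {"method": "play_rows", "body": {"plan": [[1,0,-10,0,0,0,0],[1,0,-25,0,0,0,0],[1,0,-45,0,0,0,0],[1,0,-72,0,0,0,0],[1,0,-72,0,0,0,0],[1,0,-72,0,0,0,0]]}}

```text
time: 6.18
position: [0.5951, -0.2713, 0.1201]
tool_rot: [-0.366, 2.027, -2.026]
force: [0.8, 0.7, -2.0]
opening: 0.163
```

```bash
python3 - <<'E'
from h import *
s=state();print(s["position"],s["force"],s["torque"],s["opening"]*85,s["qpos"])
print(toolmove(s,[.5654,-.0433,.115],down(np.radians(55.2))))
cv2.imwrite("pics/w4.png",capture("wrist"))
E
```

```text
[ 0.5951168  -0.27127991  0.12006621] [ 0.75309747  0.66979651 -1.96516038] [ 0.03971541  0.05560892 -0.00430685] 13.816300553176768 [ 0.37644613  0.75924391  0.01475662  1.60351724 -0.01518064  0.77871295
 -0.8153421 ]
(array([ -51.9,    5.1, -224. ]), array([-4.0000e-04, -2.1767e+00, -5.0000e-04]))
```

View pics/w4.png

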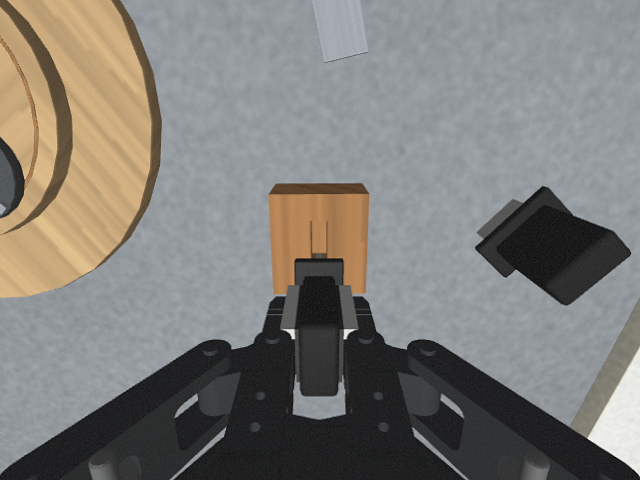

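>>> {"method": "play_rows", "body": {"plan": [[1,-52,0,-224,0,-2.177,0],[1,-52,0,-224,0,-2.177,0],[1,-52,0,-224,0,-2.177,0],[1,-52,0,-224,0,-2.177,0],[1,-52,0,-224,0,-2.177,0],[1,-52,0,-224,0,-2.177,0],[1,-52,0,-224,0,-2.177,0],[1,-52,0,-224,0,-2.177,0],[1,-52,0,-224,0,-2.177,0],[1,-52,0,-224,0,-2.177,0],[1,-52,0,-224,0,-2.177,0],[1,-52,0,-224,0,-2.177,0],[1,-52,0,-224,0,-2.177,0],[1,-52,0,-224,0,-2.177,0],[1,-52,0,-224,0,-2.177,0],[1,-52,0,-224,0,-2.177,0]]}}

```text
time: 8.22
position: [0.5651, -0.043, 0.1197]
tool_rot: [-1.517, 0.476, -0.475]
force: [0.8, 0.1, -1.8]
opening: 0.162
```

```bash
python3 - <<'E'
from h import *
s=state();print(s["position"],s["force"],s["torque"],s["opening"]*85,s["qpos"])
print(toolmove(s,[.5654,-.0433,.0848],down(np.radians(55.2))))
cv2.imwrite("pics/w5.png",capture("wrist"))
E
```

```text
[ 0.5650816  -0.04298995  0.11965349] [ 0.76032735  0.12909341 -1.77216022] [-0.01946131  0.02573989  0.0586117 ] 13.765926548218962 [ 0.38292463  0.71704835 -0.56370762  1.84522368  0.54689798  0.73952789
  0.47867231]
(array([ 0.5, 34.9, -0.1]), array([-0.0002, -0.0001, -0.0009]))
```

View pics/w5.png

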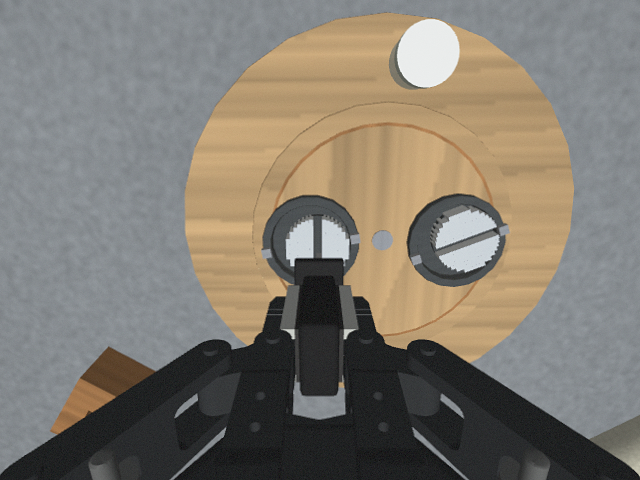

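```bash
python3 - <<'E'
from h import *
s=state();im=cv2.imread("pics/w5.png");c=cam("wrist",s);Rm=R.from_rotvec(s["tool_rot"]).as_matrix()
hsv=cv2.cvtColor(im,cv2.COLOR_BGR2HSV);d=(hsv[...,2]>140)&(hsv[...,1]<50)
a=[];b=[]
for v in range(216,256):
    xs=np.nonzero(d[v,290:348])[0]+290;g=np.where(np.diff(xs)>3)[0]
    if len(g)==1:a.append((xs[g[0]]+.5,v));b.append((xs[g[0]+1]-.5,v))
for e in(a,b):
    W=(ray(c,e,.049)-s["position"])@Rm
    p=np.polyfit(W[:,0],W[:,2],1);print("z at x=0 mm",p[1]*1e3,"slope deg",np.degrees(np.arctan(p[0])),len(e),W[:,0].min(),W[:,0].max())
E
```

```text
z at x=0 mm -2.5808179737213357 slope deg 1.3688878693780633 37 -0.019316634870257438 0.00450100193929784
z at x=0 mm 2.435281192451744 slope deg 0.06865724409112987 37 -0.01931030204481556 0.004506741814968756
```

>>> {"method": "play_rows", "body": {"plan": [[1,0.3,15,0,0,0,0],[1,0.3,30,0,0,0,0],[1,0.3,34,0,0,0,0],[1,0.3,36,0,0,0,0],[1,0.3,38,0,0,0,0],[1,0.3,40,0,0,0,0],[1,0.3,40,0,0,0,0]]}}

```text
time: 9.15
position: [0.5653, -0.0432, 0.0798]
tool_rot: [-1.518, 0.476, -0.475]
force: [-0.5, 0.3, -1.4]
opening: 0.158
```

```bash
python3 - <<'E'
from h import *
s=state();print(s["position"],s["force"],s["torque"],s["opening"]*85)
print(toolmove(s,[.5654,-.0433,.0748],down(np.radians(55.2))))
E
```

```text
[ 0.56534782 -0.043201    0.07975068] [-0.48987911  0.31813002 -1.35582498] [ 0.02384067 -0.02576304  0.02236992] 13.400497345201854
(array([ 0.1,  5. , -0.1]), array([-0.0002,  0.    , -0.0007]))
```

>>> {"method": "play_rows", "body": {"plan": [[1,0,1.5,0,0,0,0],[1,0,3,0,0,0,0],[1,0,4.5,0,0,0,0],[1,0,5,0,0,0,0],[1,0,5,0,0,0,0]]}}

```text
time: 9.78
position: [0.5653, -0.0432, 0.0748]
tool_rot: [-1.518, 0.476, -0.475]
force: [-0.6, -0.9, -0.5]
opening: 0.161
```

>>> {"method": "play_rows", "body": {"plan": [[1,0,0.5,0,0,0,0],[1,0,1,0,0,0,0],[1,0,1,0,0,0,0]]}}

```text
time: 10.15
position: [0.5653, -0.0432, 0.0739]
tool_rot: [-1.518, 0.476, -0.475]
force: [-0.4, 0.1, 1.6]
opening: 0.162
```

>>> {"method": "play_rows", "body": {"plan": [[1,0,0,0,0,0.04,0],[1,0,0,0,0,0.08,0],[1,0,0,0,0,0.12,0],[1,0,0,0,0,0.16,0],[1,0,0,0,0,0.2,0],[1,0,0,0,0,0.24,0],[1,0,0,0,0,0.24,0]]}}

```text
time: 11.02
position: [0.565, -0.0436, 0.0738]
tool_rot: [-1.468, 0.663, -0.662]
force: [-1.8, -2.5, 2.4]
opening: 0.158
```

```bash
cat > st.py <<'E'
from h import *
s=state();Rm=R.from_rotvec(s["tool_rot"]).as_matrix()
print(s["time"],s["position"].round(4) if hasattr(s["position"],'round') else s["position"],"F",np.round(s["force"],2),"T",np.round(s["torque"],3),"jaw",np.degrees(np.arctan2(Rm[1,2],Rm[0,2])).round(2),"q",np.round(s["qpos"],2))
E
python3 st.py
```

```text
11.025 [ 0.565  -0.0436  0.0738] F [-1.84 -2.47  2.35] T [-0.612  0.493  0.074] jaw 41.41 q [ 0.31  0.77 -0.45  1.87  0.54  0.63  0.25]
```

>>> {"method": "play_rows", "body": {"plan": [[1,0,0,-0.3,0,0.03,0],[1,0,0,-0.6,0,0.06,0],[1,0,0,-0.6,0,0.12,0],[1,0,0,-0.6,0,0.18,0],[1,0,0,-0.6,0,0.24,0],[1,0,0,-0.6,0,0.24,0]]}}

```text
time: 11.78
position: [0.5649, -0.0437, 0.0739]
tool_rot: [-1.4, 0.847, -0.846]
force: [0.2, -1.3, 1.2]
opening: 0.158
```

```bash
python3 st.py
```

```text
11.775 [ 0.5649 -0.0437  0.0739] F [ 0.22 -1.28  1.21] T [-0.318  0.201  0.074] jaw 27.66 q [ 0.27  0.76 -0.38  1.87  0.47  0.6   0.07]
```

>>> {"method": "play_rows", "body": {"plan": [[1,0,0,0,0,0.06,0],[1,0,0,0,0,0.12,0],[1,0,0,0,0,0.18,0],[1,0,0,0,0,0.24,0],[1,0,0,0,0,0.3,0],[1,0,0,0,0,0.36,0],[1,0,0,0,0,0.36,0]]}}

```text
time: 12.65
position: [0.565, -0.0437, 0.0739]
tool_rot: [-1.266, 1.118, -1.117]
force: [-0.6, -0.5, 1.3]
opening: 0.158
```

```bash
python3 st.py; python3 - <<'E'
from h import *
im=capture("wrist");cv2.imwrite("pics/w6.png",im)
E
```

```text
12.65 [ 0.565  -0.0437  0.0739] F [-0.6  -0.5   1.26] T [-0.464  0.273  0.037] jaw 7.1 q [ 0.21  0.74 -0.29  1.88  0.36  0.57 -0.19]
```

View pics/w6.png

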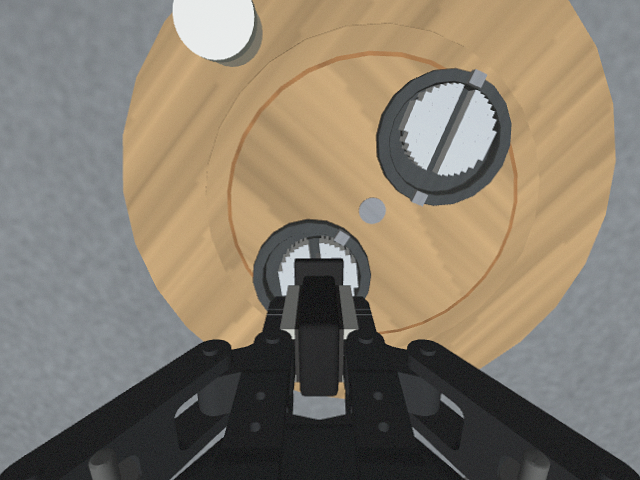

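>>> {"method": "play_rows", "body": {"plan": [[1,0,0,0,0,0.06,0],[1,0,0,0,0,0.12,0],[1,0,0,0,0,0.18,0],[1,0,0,0,0,0.24,0],[1,0,0,0,0,0.3,0],[1,0,0,0,0,0.36,0],[1,0,0,0,0,0.42,0],[1,0,0,0,0,0.45,0],[1,0,0,0,0,0.45,0]]}}

```text
time: 13.82
position: [0.565, -0.0438, 0.0739]
tool_rot: [-1.038, 1.444, -1.444]
force: [-1.5, -2.1, 1.7]
opening: 0.162
```

```bash
python3 st.py
```

```text
13.825 [ 0.565  -0.0438  0.0739] F [-1.54 -2.09  1.72] T [-0.527  0.197  0.095] jaw -18.61 q [ 0.13  0.73 -0.17  1.88  0.21  0.55 -0.5 ]
```

>>> {"method": "play_rows", "body": {"plan": [[1,0,0,0,0,0.03,0],[1,0,0,0,0,0.06,0],[1,0,0,0,0,0.09,0],[1,0,0,0,0,0.12,0],[1,0,0,0,0,0.12,0]]}}

```text
time: 14.45
position: [0.565, -0.0438, 0.0739]
tool_rot: [-0.965, 1.529, -1.529]
force: [-1.0, -2.2, 1.4]
opening: 0.162
```

```bash
python3 st.py
```

```text
14.45 [ 0.565  -0.0438  0.0739] F [-0.96 -2.18  1.45] T [-0.493  0.304  0.101] jaw -25.5 q [ 0.11  0.73 -0.13  1.88  0.17  0.54 -0.58]
```

>>> {"method": "play_rows", "body": {"plan": [[1,0,0,0,0,0.02,0],[1,0,0,0,0,0.04,0],[1,0,0,0,0,0.04,0]]}}

```text
time: 14.82
position: [0.565, -0.0438, 0.0739]
tool_rot: [-0.94, 1.557, -1.558]
force: [-0.7, -1.8, 0.8]
opening: 0.161
```

```bash
python3 st.py
```

```text
14.825 [ 0.565  -0.0438  0.0739] F [-0.69 -1.76  0.78] T [-0.572  0.319  0.089] jaw -27.81 q [ 0.11  0.73 -0.12  1.88  0.16  0.54 -0.61]
```

>>> {"method": "play_rows", "body": {"plan": [[1,0,0,0,0,0.02,0],[1,0,0,0,0,0.04,0],[1,0,0,0,0,0.04,0]]}}

```text
time: 15.2
position: [0.565, -0.0438, 0.0739]
tool_rot: [-0.913, 1.585, -1.586]
force: [-0.5, -1.8, 1.1]
opening: 0.157
```

```bash
python3 st.py
```

```text
15.2 [ 0.565  -0.0438  0.0739] F [-0.49 -1.83  1.14] T [-0.524  0.338  0.102] jaw -30.12 q [ 0.1   0.73 -0.11  1.88  0.15  0.54 -0.64]
```

>>> {"method": "play_rows", "body": {"plan": [[1,0,0,0,0,0.02,0],[1,0,0,0,0,0.03,0],[1,0,0,0,0,0.03,0]]}}

```text
time: 15.58
position: [0.565, -0.0438, 0.0739]
tool_rot: [-0.893, 1.605, -1.606]
force: [-1.1, -2.2, 1.1]
opening: 0.164
```

```bash
python3 st.py
```

```text
15.575 [ 0.565  -0.0438  0.0739] F [-1.14 -2.21  1.09] T [-0.541  0.323  0.072] jaw -31.85 q [ 0.09  0.73 -0.1   1.88  0.14  0.54 -0.66]
```

>>> {"method": "play_rows", "body": {"plan": [[1,0,0,0,0,0.02,0],[1,0,0,0,0,0.03,0],[1,0,0,0,0,0.03,0]]}}

```text
time: 15.95
position: [0.565, -0.0438, 0.0739]
tool_rot: [-0.873, 1.626, -1.627]
force: [-0.7, -1.4, 1.0]
opening: 0.16
```

```bash
python3 st.py;  python3 - <<'E'
from h import *
im=capture("wrist");cv2.imwrite("pics/w7.png",im);cv2.imwrite("pics/w7c.png",cv2.resize(im[190:340,230:420],None,fx=4,fy=4,interpolation=cv2.INTER_CUBIC))
E
```

```text
15.95 [ 0.565  -0.0438  0.0739] F [-0.66 -1.36  1.  ] T [-0.545  0.273  0.211] jaw -33.56 q [ 0.09  0.73 -0.1   1.88  0.13  0.54 -0.68]
```

View pics/w7c.png

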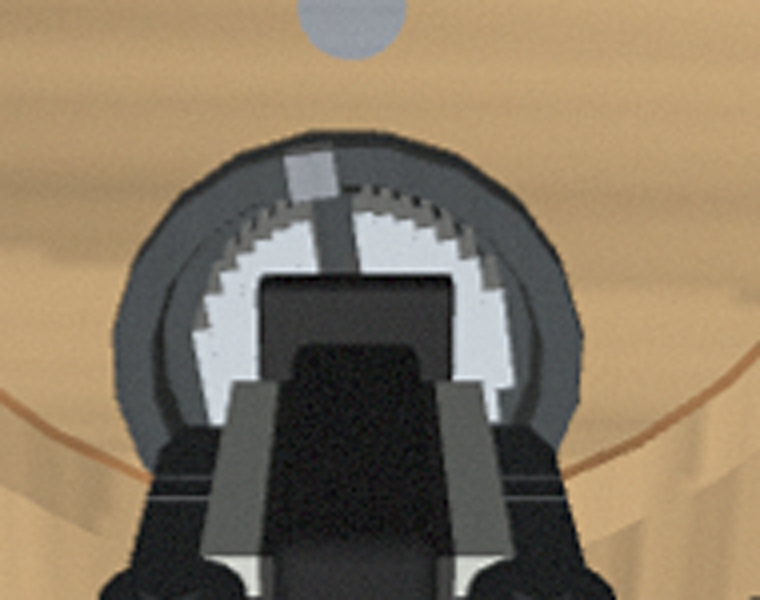

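>>> {"method": "play_rows", "body": {"plan": [[1,0,0,0,0,0.01,0],[1,0,0,0,0,0.01,0]]}}

```text
time: 16.25
position: [0.565, -0.0439, 0.0739]
tool_rot: [-0.867, 1.632, -1.634]
force: [-0.4, -1.9, 1.2]
opening: 0.16
```

```bash
python3 st.py;  python3 - <<'E'
from h import *
s=state();c=cam("wrist",s);Rm=R.from_rotvec(s["tool_rot"]).as_matrix()
im=cv2.imread("pics/w7.png");hsv=cv2.cvtColor(im,cv2.COLOR_BGR2HSV);d=(hsv[...,2]>140)&(hsv[...,1]<50)
a=[];b=[]
for v in range(245,257):
    xs=np.nonzero(d[v,285:355])[0]+285;g=np.where(np.diff(xs)>5)[0]
    if len(g)==1:a.append((xs[g[0]]+.5,v));b.append((xs[g[0]+1]-.5,v))
for e in(a,b):
    W=ray(c,e,.0484)[:,:2];m=W.mean(0);v=np.linalg.svd(W-m)[2][0];v*=-np.sign(v[0]);print(len(e),np.degrees(np.arctan2(v[1],v[0])),m)
E
```

```text
16.25 [ 0.565  -0.0439  0.0739] F [-0.41 -1.88  1.21] T [-0.572  0.286  0.248] jaw -34.13 q [ 0.09  0.73 -0.09  1.88  0.12  0.54 -0.68]
12 -112.76961945143279 [ 0.5702682  -0.02717189]
12 -117.61077666054338 [ 0.57471611 -0.03019464]
```

>>> {"method": "play_rows", "body": {"plan": [[1,0,0,0,0,-0.05,0],[1,0,0,0,0,-0.1,0],[1,0,0,0,0,-0.1,0]]}}

```text
time: 16.62
position: [0.5654, -0.0432, 0.074]
tool_rot: [-0.932, 1.563, -1.564]
force: [-0.7, -0.1, 1.3]
opening: 0.16
```

```bash
python3 st.py
```

```text
16.625 [ 0.5654 -0.0432  0.074 ] F [-0.7  -0.11  1.29] T [0.018 0.092 0.045] jaw -28.35 q [ 0.1   0.73 -0.12  1.88  0.16  0.54 -0.62]
```

Free of load; lift.

>>> {"method": "play_rows", "body": {"plan": [[1,0,-1,0,0,-0.03,0],[1,0,-5,0,0,-0.03,0],[1,0,-10,0,0,-0.03,0],[1,0,-25,0,0,-0.03,0],[1,0,-46,0,0,-0.03,0],[1,0,-46,0,0,-0.03,0]]}}

```text
time: 17.38
position: [0.567, -0.0432, 0.1222]
tool_rot: [-0.948, 1.539, -1.544]
force: [0.5, 0.9, -1.2]
opening: 0.159
```

```bash
python3 st.py;  python3 - <<'E'
from h import *
s=state();print(toolmove(s,[.5953,-.2714,.12],down(np.radians(-69.5))))
im=capture("wrist");cv2.imwrite("pics/w8.png",im)
E
```

```text
17.375 [ 0.567  -0.0432  0.1222] F [ 0.51  0.9  -1.18] T [ 0.003 -0.031 -0.002] jaw -26.64 q [ 0.12  0.66 -0.15  1.85  0.15  0.64 -0.58]
(array([191.3,   2.3, 127.6]), array([-0.0034,  0.7481, -0.0039]))
```

View pics/w8.png

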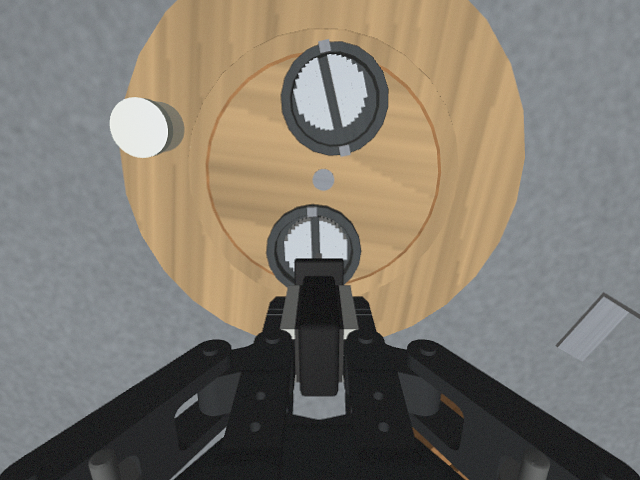

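>>> {"method": "play_rows", "body": {"plan": [[1,191,2,128,-0.003,0.748,-0.004],[1,191,2,128,-0.003,0.748,-0.004],[1,191,2,128,-0.003,0.748,-0.004],[1,191,2,128,-0.003,0.748,-0.004],[1,191,2,128,-0.003,0.748,-0.004],[1,191,2,128,-0.003,0.748,-0.004],[1,191,2,128,-0.003,0.748,-0.004],[1,191,2,128,-0.003,0.748,-0.004],[1,191,2,128,-0.003,0.748,-0.004]]}}

```text
time: 18.55
position: [0.595, -0.2707, 0.1193]
tool_rot: [-0.37, 2.027, -2.026]
force: [-0.1, 0.3, -1.3]
opening: 0.162
```

```bash
python3 st.py;  python3 - <<'E'
from h import *
s=state();print(toolmove(s,[.5953,-.2714,.0478],down(np.radians(-69.5))))
im=capture("wrist");cv2.imwrite("pics/w9.png",im)
a=cv2.imread("pics/w4.png");cv2.imwrite("pics/w9c.png",np.hstack([cv2.resize(x[170:400,240:400],None,fx=2.4,fy=2.4) for x in(a,im)]))
E
```

```text
18.55 [ 0.595  -0.2707  0.1193] F [-0.14  0.27 -1.25] T [-0.018 -0.049 -0.011] jaw -69.43 q [ 0.36  0.76  0.04  1.6  -0.03  0.78 -0.8 ]
(array([-0.1, 71.5,  0.8]), array([0.0005, 0.0012, 0.0018]))
```

View pics/w9c.png

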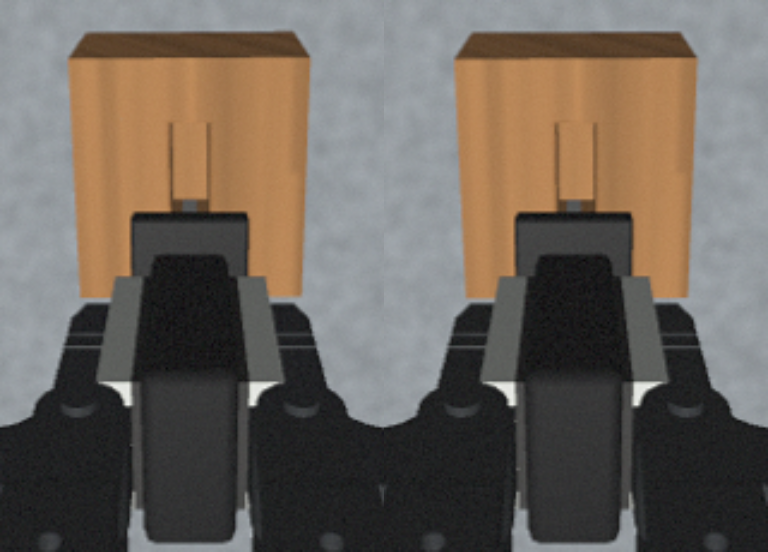

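>>> {"method": "play_rows", "body": {"plan": [[1,0,20,0.8,0,0,0],[1,0,38,0.8,0,0,0],[1,0,50,0.8,0,0,0],[1,0,60,0.8,0,0,0],[1,0,66,0.8,0,0,0],[1,0,66,0.8,0,0,0]]}}

```text
time: 19.35
position: [0.595, -0.2716, 0.0529]
tool_rot: [-0.37, 2.027, -2.027]
force: [1.4, -0.7, -0.9]
opening: 0.155
```

```bash
python3 st.py
```

```text
19.35 [ 0.595  -0.2716  0.0529] F [ 1.42 -0.71 -0.91] T [ 0.002 -0.034 -0.056] jaw -69.45 q [ 0.37  0.85  0.03  1.63 -0.04  0.66 -0.8 ]
```

>>> {"method": "play_rows", "body": {"plan": [[1,0,3,0,0,0,0],[1,0,5,0,0,0,0],[1,0,5.5,0,0,0,0],[1,0,5.5,0,0,0,0]]}}

```text
time: 19.85
position: [0.5951, -0.2717, 0.0478]
tool_rot: [-0.369, 2.027, -2.027]
force: [-0.5, -0.0, 2.8]
opening: 0.157
```

```bash
python3 st.py
```

```text
19.85 [ 0.5951 -0.2717  0.0478] F [-0.53 -0.04  2.75] T [0.042 0.113 0.028] jaw -69.46 q [ 0.37  0.86  0.03  1.63 -0.04  0.65 -0.8 ]
```

>>> {"method": "play_rows", "body": {"plan": [[0.7,0,-0.3,0,0,0,0],[0.4,0,-0.3,0,0,0,0],[0,0,-0.3,0,0,0,0],[0,0,-0.3,0,0,0,0],[0,0,-0.3,0,0,0,0],[0,0,-0.3,0,0,0,0],[0,0,-20,0,0,0,0],[0,0,-70,0,0,0,0],[0,0,-120,0,0,0,0],[0,0,-152,0,0,0,0],[0,0,-152,0,0,0,0],[0,0,-152,0,0,0,0]]}}

```text
time: 21.35
position: [0.595, -0.2714, 0.2001]
tool_rot: [-0.37, 2.027, -2.027]
force: [-0.1, 0.7, -1.2]
opening: 1.001
```

```bash
python3 st.py;  python3 - <<'E'
from h import *
im=capture("wrist");cv2.imwrite("pics/w10.png",im)
s=capture("side");t=capture("top");cv2.imwrite("pics/s10.png",s)
b=cv2.resize(s[100:280,240:420],None,fx=3.3,fy=3.3,interpolation=cv2.INTER_CUBIC);cv2.imwrite("pics/sb.png",b)
E
```

```text
21.35 [ 0.595  -0.2714  0.2001] F [-0.15  0.69 -1.22] T [ 0.003 -0.018  0.042] jaw -69.46 q [ 0.36  0.67  0.04  1.54 -0.03  0.94 -0.8 ]
```

View pics/w10.png

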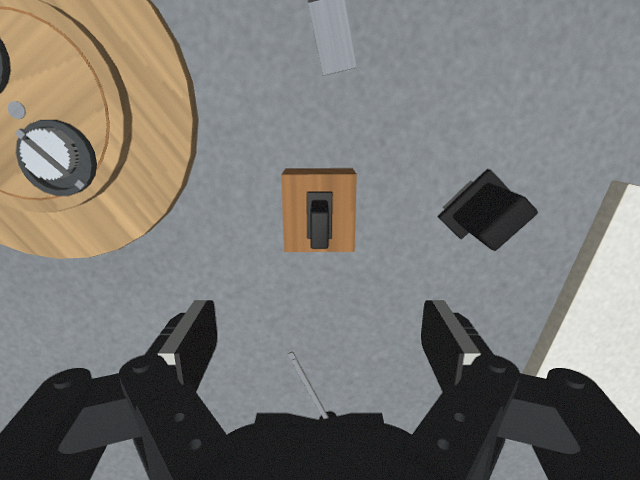

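View pics/sb.png

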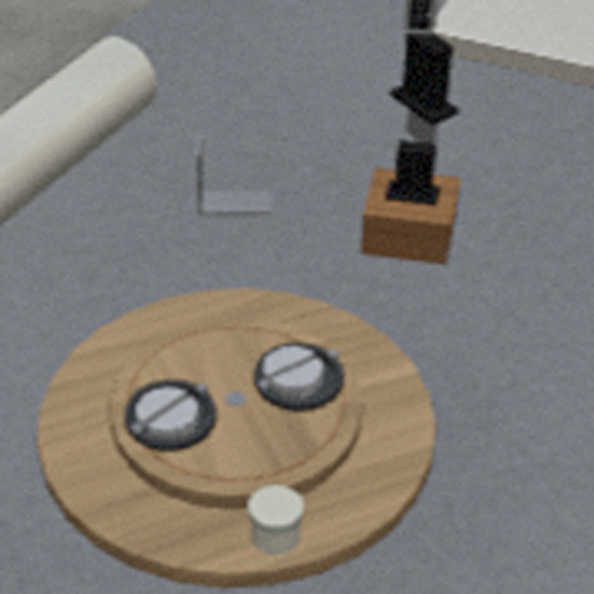

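```bash
python3 - <<'E'
from h import *
s=state();c=cam("wrist",s);im=cv2.imread("pics/w10.png")
hsv=cv2.cvtColor(im,cv2.COLOR_BGR2HSV);d=((hsv[...,2]>140)&(hsv[...,1]<50)).astype(np.uint8);d[:110]=0;d[205:]=0;d[:,105:]=0
n,l,st,ce=cv2.connectedComponentsWithStats(d)
for i in range(1,n):
    if st[i][4]>15: print(st[i],ray(c,[ce[i]],.049)[0].round(4))
a=[];b=[]
for u in range(32,72):
    ys=np.nonzero(d[:,u])[0];g=np.where((np.diff(ys)>3))[0]
    if len(g)==1:a.append((u,ys[g[0]]+.5));b.append((u,ys[g[0]+1]-.5))
for e in(a,b):
    if len(e)<8: continue
    W=ray(c,e,.049)[:,:2];m=W.mean(0);v=np.linalg.svd(W-m)[2][0];print(len(e),np.degrees(np.arctan2(v[1],v[0]))%180-180,m)
E
```

```text
[  8 110  16   9 114] [ 0.5901 -0.0193  0.049 ]
[ 15 129   9  10  53] [ 0.5752 -0.023   0.049 ]
[ 26 129  44  41 829] [ 0.5748 -0.0485  0.049 ]
[ 20 140  43  40 786] [ 0.5567 -0.04    0.049 ]
[ 75 180   9   9  45] [ 0.5511 -0.0751  0.049 ]
32 -111.50052911444355 [ 0.56781399 -0.04688477]
32 -111.1319315611287 [ 0.56179604 -0.0476569 ]
```

```bash
python3 - <<'E'
from h import *
s=state();print(toolmove(s,[.5636,-.0443,.16],down(np.radians(-25))))
E
```

```text
(array([ -50.8,   38.9, -223.3]), array([ 0.0035, -0.7758,  0.0027]))
```

>>> {"method": "play_rows", "body": {"plan": [[0,-51,39,-223,0.0035,-0.776,0.003],[0,-51,39,-223,0.0035,-0.776,0.003],[0,-51,39,-223,0.0035,-0.776,0.003],[0,-51,39,-223,0.0035,-0.776,0.003],[0,-51,39,-223,0.0035,-0.776,0.003],[0,-51,39,-223,0.0035,-0.776,0.003],[0,-51,39,-223,0.0035,-0.776,0.003],[0,-51,39,-223,0.0035,-0.776,0.003]]}}

```text
time: 22.5
position: [0.5641, -0.0459, 0.1599]
tool_rot: [-0.969, 1.524, -1.525]
force: [0.5, 0.7, 0.3]
opening: 1.002
```

```bash
python3 - <<'E'
from h import *
s=state();c=cam("wrist",s);im=capture("wrist");cv2.imwrite("pics/w11.png",im)
print(s["time"],s["position"])
hsv=cv2.cvtColor(im,cv2.COLOR_BGR2HSV);d=((hsv[...,2]>140)&(hsv[...,1]<50)).astype(np.uint8)
n,l,st,ce=cv2.connectedComponentsWithStats(d)
C=[]
for i in range(1,n):
    w=ray(c,[ce[i]],.049)[0]
    if st[i][4]>25 and abs(w[0]-.58)<.08 and abs(w[1]+.01)<.09 : print(st[i],w.round(4))
def slot(ctr,ang):
    u=np.array([np.cos(ang),np.sin(ang)]);nn=np.array([-u[1],u[0]])
    E=[[],[]]
    for t in np.arange(-.015,.0151,.0005):
        for k,sg in((0,-1),(1,1)):
            q=np.array([ctr+u*t+nn*sg*r for r in np.arange(0,.009,.00005)])
            p=proj(c,np.c_[q,np.full(len(q),.049)])
            g=cv2.remap(cv2.cvtColor(im,cv2.COLOR_BGR2GRAY),p[:,0].astype(np.float32).reshape(1,-1),p[:,1].astype(np.float32).reshape(1,-1),cv2.INTER_LINEAR)[0]
            h=np.where(g>150)[0]
            if len(h) and h[0]>5:E[k].append((t,sg*h[0]*.05))
    for e in E:
        e=np.array(e);p=np.polyfit(e[:,0]*1e3,e[:,1],1);print("edge",len(e),"ang",np.degrees(ang)+np.degrees(np.arctan(p[0])),"off",p[1])
slot(np.array([.565,-.0435]),np.radians(-115))
slot(np.array([.6125,.0335]),np.radians(-115))
cv2.imwrite("pics/w11c.png",cv2.resize(im[20:290,220:420],None,fx=2.2,fy=2.2,interpolation=cv2.INTER_CUBIC))
E
```

```text
22.5 [ 0.56407098 -0.04592888  0.15987605]
[327  45   9  11  79] [0.6233 0.0603 0.049 ]
[ 334   58   33   62 1289] [0.6253 0.0354 0.049 ]
[ 304   61   33   62 1269] [0.6057 0.0398 0.049 ]
[ 144   90   51   53 2093] [0.5078 0.0707 0.049 ]
[342 137   9   9  59] [0.6089 0.0046 0.049 ]
[317 157  19  19 277] [ 0.5896 -0.0052  0.049 ]
[313 190   7   7  46] [ 0.5747 -0.0196  0.049 ]
[291 201  24  51 906] [ 0.5565 -0.0385  0.049 ]
[322 202  24  50 933] [ 0.5746 -0.0471  0.049 ]
[313 264   8   7  44] [ 0.5503 -0.0721  0.049 ]
edge 61 ang -114.96030805967469 off -2.674590163934426
edge 61 ang -115.36146461196192 off 2.9434426229508195
edge 37 ang -102.63741881032502 off -0.9214082503556217
edge 40 ang -102.92829641216872 off 4.885290806754219
```

View pics/w11c.png

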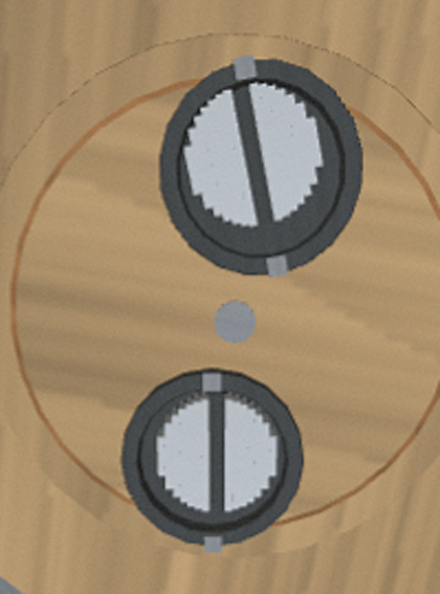

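```bash
python3 - <<'E'
from station import *
print(job_done())
E
```

```text
the job is handed in; nothing more can be done
None
```

I took the small key from its holder, set it fully down in the open lock, turned it clockwise to the stop, stood it back in the holder and let go. The job was handed in at about 22.6 s.

- **Right key:** its collar measured 21 × 42 mm, which matches the small key. The larger look-alike was not touched.
- **Turning:** torque stayed near 0.1 N m until the stop, then rose to 0.25 N m, and I eased it back before lifting. I pressed down with about 3–4 N.
- **Lock:** in a direct overhead view the slot lies at -115.2° and its ribs at -114.9°, so it is at the locked end. An earlier oblique view gave -111.3°, about 3.5° off. I put that down to the slant, as the overhead view did not show it.
- **Key in holder:** the hand stopped at the height it had at the grasp, with about 4 N of contact. In the pictures afterwards the collar looks flush on the block and the key stands upright.
- **Other lock:** it looks unmoved. My edge fit for its slot was rough (about -103°, ribs at about -104.5°).
- **Robot at hand-in:** the gripper was open over the turntable and touching nothing.

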